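# Switch on the drying station in order

### The job

Start up the paint-drying station: with the fingertips, lightly press the three push-on switches so that each stays down, first the one with the round cap (fan), then the square cap (heater), then the long bar (lamp). Press gently, do not pick up or shift the switch boxes, and leave the jars, ornaments and other things on the bench where they are.

Things in the scene. Friction and masses are not known exactly. Their poses are not given: they have to be found in the camera images.
- round_box: loose grey switch box with the round domed cap, 42 mm in diameter; housing 84 x 84 mm, 46 mm tall (thin steel plate on top to 47 mm), 0.5 to 0.95 kg, standing on rubber feet, not fixed to the table. Origin: centre of its underside; z up, level.
- round_top (a point): centre of the top face of the black round domed cap, 42 mm in diameter, centred on its box; it moves with the cap: 66 mm above the table when up, 54 mm when fully down.
- round_cap (a joint): how far the round cap is pushed straight down, m: 0 up, 0.012 fully down (hard stop; the cap then still stands 6 mm proud of the box). It resists with a steady 3 N or so plus a little damping, has no return spring, and stays where it is left. It counts as down from 0.006. A push of more than 20 N on the switch is too heavy.
- square_box: loose grey switch box with the square cap, 36 x 36 mm, flat on top; housing 84 x 84 mm, 46 mm tall (thin steel plate on top to 47 mm), 0.5 to 0.95 kg, standing on rubber feet, not fixed to the table. Origin: centre of its underside; z up, level.
- square_top (a point): centre of the top face of the black square cap, 36 x 36 mm, flat on top, centred on its box; it moves with the cap: 66 mm above the table when up, 54 mm when fully down.
- square_cap (a joint): how far the square cap is pushed straight down, m: 0 up, 0.012 fully down (hard stop; the cap then still stands 6 mm proud of the box). It resists with a steady 3 N or so plus a little damping, has no return spring, and stays where it is left. It counts as down from 0.006. A push of more than 20 N on the switch is too heavy.
- bar_box: loose grey switch box with the long narrow bar cap, 18 mm (box x) by 62 mm (box y), flat on top; housing 84 x 84 mm, 46 mm tall (thin steel plate on top to 47 mm), 0.5 to 0.95 kg, standing on rubber feet, not fixed to the table. Origin: centre of its underside; z up, level.
- bar_top (a point): centre of the top face of the black long narrow bar cap, 18 mm (box x) by 62 mm (box y), flat on top, centred on its box; it moves with the cap: 66 mm above the table when up, 54 mm when fully down.
- bar_cap (a joint): how far the bar cap is pushed straight down, m: 0 up, 0.012 fully down (hard stop; the cap then still stands 6 mm proud of the box). It resists with a steady 3 N or so plus a little damping, has no return spring, and stays where it is left. It counts as down from 0.006. A push of more than 20 N on the switch is too heavy.
- paint_jar: bystander, loose: small closed glass jar with a white lid, 44 mm across, 60 mm tall. Origin: centre of its underside. Leave alone.
- gourd: bystander, loose: terracotta gourd ornament, 46 mm across, 68 mm tall. Origin: centre of its underside. Leave alone.
- vase: bystander, loose: closed white ceramic vase ornament, 46 mm across, 66 mm tall. Origin: centre of its underside. Leave alone.
- varnish_tin: bystander, loose: plain steel tin, 44 mm across, 50 mm tall. Origin: centre of its underside. Leave alone.
- rinse_cup: bystander, loose: white plastic cup, 64 mm across, 75 mm tall. Origin: centre of its underside. Leave alone.
- mix_bowl: bystander, loose: white ceramic bowl, 90 mm across, 35 mm tall. Origin: centre of its underside. Leave alone.
- tape_roll: bystander, loose: roll of paper tape lying flat, 90 mm across, 25 mm tall. Origin: centre of its underside. Leave alone.
- sanding_block: bystander, loose: cork sanding block, 50 x 90 x 30 mm. Origin: centre of its underside. Leave alone.

How it is judged:
By the outcome, as a careful person would: the job done as asked, in the order asked, and still so for the second after the job is handed in, with the robot touching nothing.
It also fails if it takes over 54 s, if anything falls off the work surface, if the arm or the gripper's body presses on something with over 40 N, if the wrist force passes 120 N, or if a joint passes its speed limit or range.

### The arm

A 7-joint arm with a two-finger parallel gripper is mounted at the origin on the work surface. World frame = base frame: x ahead of the robot, y to its left, z up, the work surface at z = 0. Lengths are in mm, angles in rad, forces in N, time in s.
With the tool pointing down it reaches from about 425 to 800 mm from the base axis. Payload 8.3 kg.
Tool frame: the origin (TCP) lies at the very end of the fingers, on their centre line; the grasp point (between the pads) lies 19 mm behind it; z points along the fingers, y is the line along which they close (so a half turn about z gives the same grasp; the last joint's range is limited). The gripper opens to 85 mm and grips with 20 to 120 N. Pads are 22 mm wide; open, the fingers measure 114 mm over their backs; the gripper's body (76 mm by 85 mm) begins 54 mm behind the grasp point. The pads swing forward as they close: fully open they stand 13 mm farther back than shut.
Start: joints at [-1.267, 0.383, 0.016, 1.37, -0.006, 1.388, -0.046], TCP at [224.092, 583.426, 231.279] pointing down, gripper open.
Joint ranges: [-2.95, 2.95], [-0.25, 2.06], [-1.52, 1.56], [0.18, 2.33], [-1.44, 4.58], [0.02, 2.06], [-3.01, 3.01]. Speed limits (rad/s): [2.39, 2.39, 3.01, 3.01, 3.14, 3.14, 3.14].

### API

Orientations are given as a unit quaternion [x, y, z, w].
In Python, from rig import ctrl, camera, camera_info gives the robot as it stands.
- The arm moves only by the shell command python3 -m handwheel 'ROWS'. ROWS is JSON, a list of rows, each a list of 5 numbers: the closure, from -1 (fully open) to 1 (shut), so that 0 is half open, then the shift along the tool's x, y, z in units of 0.08 m (1.0 is 0.08 m), then the turn about the tool's z in units of 90 degrees (1.0 is 90 degrees). In form: [[jaw, x, y, z, twist], ...]. A call has 1 to 12 rows; each row is the pose to reach, as a shift and turn from the pose commanded when the call began, along the tool's axes at that moment; what a row does not reach only later rows make up. A row lasts 1/8 s, in which the tool goes at most 62.5 mm and 10.7 degrees, less where a joint would pass 70% of its speed; a pose out of reach is approached as far as the arm can. A call with a number of a shift or a turn outside -1 to 1 is refused whole. A call with a gripper value outside its range is refused whole. The fingers move at their own pace and stop on an object; the grip force is fixed at half the most. Time passes only in rows, so rows that repeat a pose let the fingers close. It gives the time, the measured TCP pose, the force, the opening and the grip force at its end, in the units of the state.
- ctrl.get_state(): the state, without advancing time (a new reading comes with each control period).
- camera(name): name is "scene" or "top"; returns (picture, depth): 420x560x3 uint8, red, green, blue; 420x560 float32, mm along the optical axis (not along the pixel's ray), 0 where there is no reading.
- camera_info(name): a dict with "K" (3x3 intrinsics, pixels), "position" and "rotation" of the camera in the world. Camera axes: x right, y up, looking along -z (the intrinsics and any distortion apply to the point x, -y, -z); pixel columns grow to the right and rows downward; lengths in mm; the calibration is good to about 2 mm. A picture is of the moment at which its call begins. camera_info takes no time and is no camera call.
- ctrl.hand_in(): hands the job in; it is judged then, once.
The state is a dict: "time": time; "joint_pos": joint angles; "qd": joint speeds; "effort": joint torques, N m; "position": TCP position; "tool_rot": TCP orientation; "wrist_force": force on the tool from outside, world axes, zero at the start; "torque": the same for the moment, N m; "grip_width": finger opening in mm; "grip_force": force on a finger pad.
Only numpy, scipy, OpenCV 4.12 (cv2) and the standard library are available. Lean on these libraries where they do the work, as an engineer would, in place of code of your own. Each camera call takes 0.05 s, during which the arm holds its last target. There are 200 camera calls.

## Working session

There is one attempt and no reset: what is moved stays moved. The work goes in short steps, Python scripts to look and compute and a shell command to move; the robot and the scene stay as the last step left them, time stands still between calls to the robot, and variables do not carry over. Pictures are saved under pics/ and viewed, at most 10 in all, crops included, and the job is handed in when it is done.

```bash
mkdir -p pics
cat > h.py <<'E'
import numpy as np,cv2
from rig import ctrl,camera,camera_info
def world(name,d):
    i=camera_info(name);K=np.array(i["K"]);R=np.array(i["rotation"]);p=np.array(i["position"])
    v,u=np.indices(d.shape)
    c=np.stack([(u-K[0,2])/K[0,0]*d,-(v-K[1,2])/K[1,1]*d,-d],-1)
    return c@R.T+p
E
python3 - <<'E'
from h import *
for n in("top","scene"):
    im,d=camera(n);cv2.imwrite(f"pics/{n}0.png",im[...,::-1]);np.save(n+"0.npy",d)
    print(n,camera_info(n))
print(ctrl.get_state())
E
```

```text
top {'K': array([[486.83683697,   0.        , 283.7553968 ],
       [  0.        , 486.83683697, 211.32566379],
       [  0.        ,   0.        ,   1.        ]]), 'position': array([ 487.31791822,   78.44302383, 1213.03526205]), 'rotation': array([-0.03030072,  0.02720892,  0.71460083, -0.69834604])}
scene {'K': array([[384.11266544,   0.        , 272.60490203],
       [  0.        , 384.11266544, 208.77080433],
       [  0.        ,   0.        ,   1.        ]]), 'position': array([1250.03196204,   50.18997107,  553.86000327]), 'rotation': array([0.3281381 , 0.30735152, 0.62901045, 0.63419736])}
{'time': 0.1, 'joint_pos': array([-1.26691218,  0.38418711,  0.01641552,  1.37103698, -0.00627945,
        1.38821711, -0.04647839]), 'qd': array([-0.00109223, -0.00237201, -0.00118626, -0.00190847,  0.00181184,
       -0.00068551, -0.00203298]), 'effort': array([ 4.01426543e-03, -6.29137731e+01,  8.47950764e-01, -3.72763789e+01,
        1.67534372e-02,  1.04650366e-02, -1.48364546e-05]), 'position': array([223.96522746, 583.00640164, 230.36408588]), 'tool_rot': array([ 1.82340514e-01,  9.83235032e-01, -8.89280708e-04, -1.32907713e-04]), 'wrist_force': array([-0.42311902, -0.40627917,  0.69507066]), 'torque': array([ 0.02272408, -0.0266341 ,  0.05341675]), 'grip_force': 0.0, 'grip_width': 85.13100598165674}
```

View pics/top0.png

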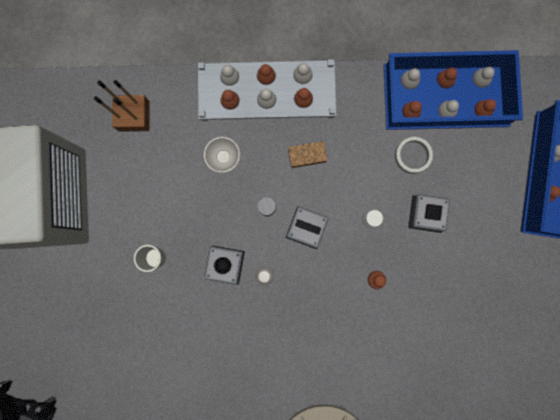

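View pics/scene0.png

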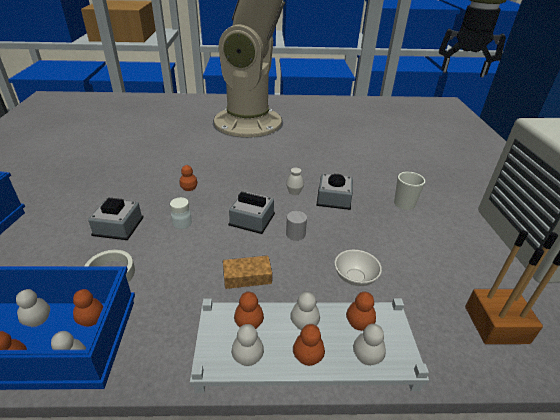

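The top view shows the round cap at about (223,265), the bar at (308,227) and the square at (434,212). The vase is at (264,277), the tin at (266,206), the jar at (375,218), the gourd at (377,281) and the cup at (148,258). The scene view agrees with this layout. Next I'll measure positions; the camera rotation is given as a quaternion.

```bash
sed -i 's/R=np.array(i\["rotation"\])/R=Rotation.from_quat(i["rotation"]).as_matrix()/; 1a from scipy.spatial.transform import Rotation' h.py
python3 - <<'E'
from h import *
d=np.load("top0.npy");W=world("top",d);im=cv2.imread("pics/top0.png")
for n,(u,v) in dict(round=(223,265),bar=(308,227),square=(434,212)).items():
    s=np.s_[v-25:v+26,u-25:u+26];w=W[s].reshape(-1,3);g=im[s].max(-1).reshape(-1);z=w[:,2]
    vv,uu=np.indices((51,51));near=(np.hypot(vv-25,uu-25)<20).ravel()
    for lab,m in(("cap",near&(z>57)),("plate",near&(z>38)&(z<57)),("dark",near&(g<45)&(z>50))):
        if m.sum()<5: print(n,lab,m.sum());continue
        r=cv2.minAreaRect(w[m][:,:2].astype(np.float32)); print(n,lab,m.sum(),w[m].mean(0).round(1),np.median(z[m]).round(1),z[m].max().round(1),np.round(r[0]+r[1]+(r[2],),1))
for n,(u,v) in dict(vase=(264,277),tin=(266,206),jar=(375,218),gourd=(377,281),cup=(148,258),table=(340,330)).items():
    w=W[v-12:v+13,u-12:u+13].reshape(-1,3);m=w[:,2]>w[:,2].max()-12;print(n,w[m].mean(0).round(1),w[:,2].max().round(1))
# scene cross-check
d=np.load("scene0.npy");W=world("scene",d).reshape(-1,3)
for n,(x,y) in dict(round=(0,0)).items(): pass
m=(W[:,2]>58)&(W[:,2]<75)&(W[:,0]<700)&(W[:,0]>300)
k=np.zeros(d.size,np.uint8);k[m]=1
N,L,S,C=cv2.connectedComponentsWithStats(k.reshape(d.shape))
for i in range(1,N):
    if S[i,4]>15:w=W[L.ravel()==i];print("scene",C[i].round(),S[i,4],w.mean(0).round(1),w.min(0).round(),w.max(0).round())
E
```

```text
round cap 228 [458.  226.7  97.2] 61.8 1213.0 [478.5 167.6  39.5 174.8  18.4]
round plate 831 [457.3 230.3  45.1] 45.0 56.8 [457.3 231.8  80.2  79.8  79. ]
round dark 197 [457.9 229.7  62. ] 62.1 68.8 [457.9 229.7  35.2  32.9  89.1]
bar cap 206 [542.8  28.5  86.2] 64.0 1213.0 [515.6  36.7  61.2  80.3  71.4]
bar plate 838 [543.4  26.7  44.9] 44.8 56.9 [544.   27.3  79.6  79.9  68. ]
bar dark 133 [544.   26.8  64.1] 64.1 69.5 [543.8  26.7  55.7  13.5  67.4]
square cap 243 [ 571.  -268.3   73.3] 63.8 1213.0 [ 541.9 -105.9   43.2  382.    10.1]
square plate 771 [ 571.1 -272.2   45.1] 45.1 56.7 [ 572.  -272.5   80.5   80.2   80.6]
square dark 203 [ 571.6 -270.4   64. ] 64.1 69.7 [ 571.6 -270.8   34.4   32.1   79.8]
vase [ 487.3   78.4 1213. ] 1213.0
tin [ 487.3   78.4 1213. ] 1213.0
jar [ 487.3   78.4 1213. ] 1213.0
gourd [ 487.3   78.4 1213. ] 1213.0
cup [ 487.3   78.4 1213. ] 1213.0
table [ 487.3   78.4 1213. ] 1213.0
scene [186. 168.] 51 [ 418.9 -136.9   62.1] [ 409. -148.   58.] [ 428. -125.   67.]
scene [295. 171.] 66 [433.2 133.9  65.5] [417. 123.  58.] [445. 146.  69.]
scene [410. 182.] 304 [480.8 405.7  67. ] [449. 374.  58.] [513. 437.  75.]
scene [337. 178.] 136 [465.  231.4  63.8] [444. 212.  58.] [480. 253.  68.]
scene [  7. 194.] 128 [ 546.6 -505.9   66. ] [ 526. -511.   58.] [ 572. -500.   75.]
scene [502. 212.] 291 [599.2 567.2  66.8] [522. 561.  58.] [667. 574.  75.]
scene [252. 197.] 207 [549.3  28.4  64.7] [530.  -2.  58.] [565.  58.  69.]
scene [179. 203.] 165 [ 564.2 -130.    60.2] [ 543. -150.   58.] [ 583. -110.   62.]
scene [112. 204.] 232 [ 577.9 -269.5   64.9] [ 556. -292.   58.] [ 595. -250.   68.]
scene [527. 241.] 39 [692.4 571.7  66.2] [685. 569.  58.] [700. 575.  74.]
```

```bash
for i in 1; do python3 -m handwheel '[[1,-0.86,-0.61,0.2,0],[1,-0.86,-0.61,0.2,0],[1,-0.86,-0.61,0.2,0]]'; python3 -m handwheel '[[1,-0.86,-0.61,0.2,0],[1,-0.86,-0.61,0.2,0],[1,-0.86,-0.61,0.2,0]]'; done
```

```text
time: 0.48
position: [272.6, 511.1, 214.8]
tool_rot: [0.184, 0.983, -0.001, 0.0]
wrist_force: [0.5, -0.0, -0.2]
grip_width: 32.6
grip_force: 0.0
time: 0.85
position: [318.2, 442.1, 199.1]
tool_rot: [0.183, 0.983, -0.0, -0.0]
wrist_force: [-0.4, 0.3, -0.7]
grip_width: 0.2
grip_force: 0.0
```

```bash
python3 -m handwheel '[[1,-0.86,-0.61,0.2,0],[1,-0.86,-0.61,0.2,0],[1,-0.86,-0.61,0.2,0]]'; python3 -m handwheel '[[1,-0.86,-0.61,0.2,0],[1,-0.86,-0.61,0.2,0],[1,-0.86,-0.61,0.2,0]]';  python3 -m handwheel '[[1,-0.86,-0.61,0.5,0],[1,-0.86,-0.61,0.5,0],[1,-0.86,-0.61,0.5,0],[1,-0.86,-0.61,0.5,0],[1,-0.86,-0.61,0.5,0]]'
```

```text
time: 1.23
position: [364.5, 372.8, 183.2]
tool_rot: [0.183, 0.983, -0.0, -0.0]
wrist_force: [-0.7, -0.0, 0.9]
grip_width: 0.2
grip_force: 0.0
time: 1.6
position: [411.0, 303.2, 167.3]
tool_rot: [0.183, 0.983, 0.0, -0.0]
wrist_force: [0.4, 1.0, 0.0]
grip_width: -0.2
grip_force: 0.0
time: 2.22
position: [457.1, 234.8, 127.8]
tool_rot: [0.181, 0.984, 0.001, 0.0]
wrist_force: [-0.4, 1.1, 0.7]
grip_width: 0.3
grip_force: 0.0
```

```bash
cat > to.py <<'E'
import sys
from h import *
t=np.array(sys.argv[1:4],float);s=ctrl.get_state()
R=Rotation.from_quat(s["tool_rot"]).as_matrix()
print(s["position"].round(1),s["wrist_force"].round(1),(R.T@(t-s["position"])/80).round(3))
E
python3 to.py 459 231 70
```

```text
[457.1 234.8 127.8] [-0.4  1.1  0.7] [-0.039 -0.037  0.723]
```

```bash
python3 -m handwheel '[[1,-0.04,-0.04,0.2,0],[1,-0.04,-0.04,0.4,0],[1,-0.04,-0.04,0.55,0],[1,-0.04,-0.04,0.65,0],[1,-0.04,-0.04,0.7,0],[1,-0.04,-0.04,0.7,0]]'; python3 to.py 459 231 57
python3 - <<'E'
from h import *
im,d=camera("scene");cv2.imwrite("pics/s1.png",cv2.resize(im[90:250,230:450,::-1],None,fx=3,fy=3))
E
```

```text
time: 2.98
position: [459.5, 228.1, 71.1]
tool_rot: [0.182, 0.983, -0.0, -0.0]
wrist_force: [-0.4, 0.5, 0.7]
grip_width: -0.0
grip_force: 0.0
[459.5 228.1  71.1] [-0.4  0.5  0.7] [0.019 0.031 0.177]
```

View pics/s1.png

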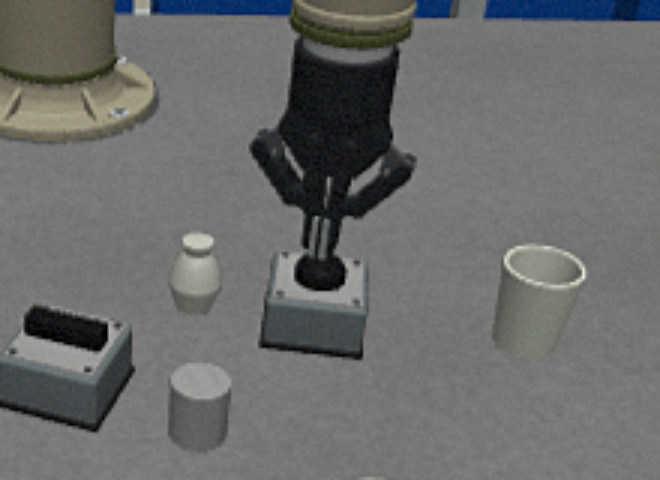

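The shut fingertips sit just above the dome, at about (320,258) in the crop with the cap at (320,270). I'll press slowly.

```bash
python3 -m handwheel '[[1,0.02,0.03,0,0],[1,0.02,0.03,0.03,0],[1,0.02,0.03,0.05,0],[1,0.02,0.03,0.07,0],[1,0.02,0.03,0.09,0],[1,0.02,0.03,0.09,0]]'; python3 to.py 459 231 57
```

```text
time: 3.78
position: [458.9, 231.0, 64.0]
tool_rot: [0.182, 0.983, -0.0, -0.0]
wrist_force: [-0.3, -0.5, 1.1]
grip_width: 0.1
grip_force: 0.3
[458.9 231.   64. ] [-0.3 -0.5  1.1] [-0.001  0.001  0.087]
```

```bash
python3 -m handwheel '[[1,0,0,0.02,0],[1,0,0,0.04,0],[1,0,0,0.04,0]]';python3 -m handwheel '[[1,0,0,0.02,0],[1,0,0,0.04,0],[1,0,0,0.04,0]]'
```

```text
time: 4.15
position: [458.9, 230.9, 60.7]
tool_rot: [0.182, 0.983, -0.0, -0.0]
wrist_force: [0.4, 0.2, 1.4]
grip_width: 0.2
grip_force: 0.2
time: 4.53
position: [458.9, 231.0, 57.4]
tool_rot: [0.182, 0.983, -0.0, -0.0]
wrist_force: [0.7, -0.5, -1.2]
grip_width: 0.1
grip_force: 0.0
```

```bash
python3 -m handwheel '[[1,0,0,0.01,0]]';python3 -m handwheel '[[1,0,0,0.01,0]]';python3 -m handwheel '[[1,0,0,-0.3,0],[1,0,0,-0.6,0],[1,0,0,-0.6,0]]'
cat > chk.py <<'E'
import sys
from h import *
im,d=camera("scene");cv2.imwrite(f"pics/{sys.argv[1]}.png",cv2.resize(im[130:250,80:360,::-1],None,fx=2.8,fy=2.8))
W=world("scene",d).reshape(-1,3)
for n,(x,y) in dict(round=(459,231),bar=(544,27.5),square=(573,-271)).items():
    r=np.hypot(W[:,0]-x-4,W[:,1]-y); m=(r<9)&(W[:,2]<75); p=(abs(W[:,0]-x)<60)&(abs(W[:,1]-y)<60)&(W[:,2]>38)&(W[:,2]<49)
    print(n,"cap z",np.median(W[m,2]).round(1),W[m,2].max().round(1),"plate",W[p].mean(0).round(1))
E
python3 chk.py s2
```

```text
time: 4.65
position: [458.9, 231.0, 56.9]
tool_rot: [0.182, 0.983, -0.0, -0.0]
wrist_force: [-1.1, -0.5, 3.7]
grip_width: 0.3
grip_force: 1.5
time: 4.78
position: [458.9, 231.0, 56.1]
tool_rot: [0.182, 0.983, -0.0, -0.0]
wrist_force: [-1.3, 0.0, 3.0]
grip_width: -0.1
grip_force: 1.5
time: 5.15
position: [460.1, 231.6, 105.7]
tool_rot: [0.182, 0.983, 0.001, 0.001]
wrist_force: [-0.4, 0.6, -0.3]
grip_width: -0.0
grip_force: 0.0
round cap z 56.3 58.1 plate [472.6 230.4  46.2]
bar cap z 63.5 68.1 plate [565.8  28.   45.9]
square cap z 66.2 67.9 plate [ 590.7 -263.8   45.7]
```

View pics/s2.png

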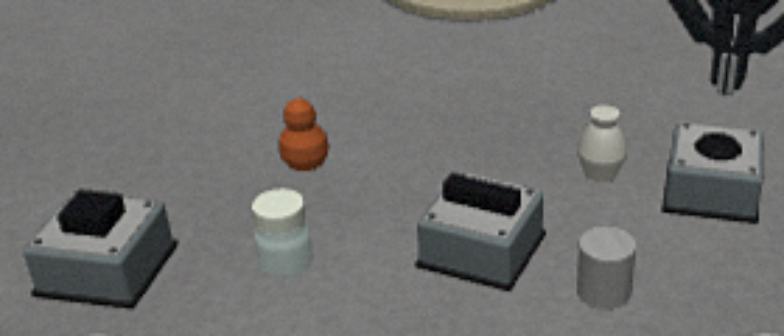

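The round cap is down: its top reads about 56 mm and it shows flush-low at about (718,146). Nothing else has moved. Now the square cap.

```bash
python3 -m handwheel '[[1,-0.6,-0.89,-0.1,0],[1,-0.6,-0.89,-0.1,0],[1,-0.6,-0.89,-0.1,0]]'; python3 -m handwheel '[[1,-0.6,-0.89,0,0],[1,-0.6,-0.89,0,0],[1,-0.6,-0.89,0,0]]';python3 -m handwheel '[[1,-0.6,-0.89,0,0],[1,-0.6,-0.89,0,0],[1,-0.6,-0.89,0,0]]';python3 -m handwheel '[[1,-0.6,-0.89,0,0],[1,-0.6,-0.89,0,0],[1,-0.6,-0.89,0,0]]';python3 -m handwheel '[[1,-0.6,-0.89,0,0],[1,-0.6,-0.89,0,0],[1,-0.6,-0.89,0,0]]';python3 to.py 573 -271 75
```

```text
time: 5.58
position: [478.3, 144.8, 111.2]
tool_rot: [0.184, 0.983, -0.001, -0.0]
wrist_force: [-0.3, 0.3, -1.0]
grip_width: -0.0
grip_force: 0.0
time: 5.95
position: [497.3, 62.6, 111.3]
tool_rot: [0.184, 0.983, -0.0, -0.0]
wrist_force: [0.5, 1.3, -0.1]
grip_width: -0.1
grip_force: 0.0
time: 6.32
position: [516.7, -20.1, 111.4]
tool_rot: [0.183, 0.983, -0.0, -0.0]
wrist_force: [0.1, 1.3, -0.1]
grip_width: 0.3
grip_force: 0.0
time: 6.7
position: [536.2, -103.1, 111.5]
tool_rot: [0.183, 0.983, -0.0, -0.0]
wrist_force: [0.5, 0.3, 0.7]
grip_width: -0.2
grip_force: 0.0
time: 7.08
position: [555.6, -186.3, 111.4]
tool_rot: [0.182, 0.983, 0.0, -0.0]
wrist_force: [-0.6, 0.8, -0.2]
grip_width: 0.2
grip_force: 0.0
[ 555.6 -186.3  111.4] [-0.6  0.8 -0.2] [-0.583 -0.91   0.455]
```

```bash
python3 -m handwheel '[[1,-0.58,-0.87,0,0],[1,-0.58,-0.87,0,0],[1,-0.58,-0.87,0.2,0],[1,-0.58,-0.87,0.35,0],[1,-0.58,-0.87,0.45,0],[1,-0.58,-0.87,0.45,0]]'; python3 to.py 573 -271 70
```

```text
time: 7.82
position: [573.4, -267.3, 75.1]
tool_rot: [0.182, 0.983, 0.0, -0.001]
wrist_force: [-0.1, 0.4, 0.6]
grip_width: -0.2
grip_force: 0.0
[ 573.4 -267.3   75.1] [-0.1  0.4  0.6] [-0.012 -0.046  0.063]
```

Correct y by about 4 mm, then press slowly to about 56.3 (18.8 mm = 0.235).

```bash
python3 -m handwheel '[[1,-0.01,-0.05,0,0],[1,-0.01,-0.05,0.05,0],[1,-0.01,-0.05,0.09,0],[1,-0.01,-0.05,0.11,0],[1,-0.01,-0.05,0.13,0],[1,-0.01,-0.05,0.15,0],[1,-0.01,-0.05,0.16,0]]';python3 -m handwheel '[[1,0,0,0.02,0],[1,0,0,0.03,0],[1,0,0,0.04,0]]'; python3 -m handwheel '[[1,0,0,0.01,0],[1,0,0,0.02,0],[1,0,0,0.03,0]]'
```

```text
time: 8.7
position: [573.0, -273.0, 63.4]
tool_rot: [0.182, 0.983, 0.0, -0.0]
wrist_force: [-1.7, 1.1, 3.7]
grip_width: 0.1
grip_force: 1.5
time: 9.07
position: [572.9, -273.0, 60.0]
tool_rot: [0.182, 0.983, 0.0, -0.0]
wrist_force: [-1.2, 1.5, 3.4]
grip_width: 0.1
grip_force: 1.5
time: 9.45
position: [573.0, -273.0, 57.6]
tool_rot: [0.182, 0.983, -0.0, -0.0]
wrist_force: [-1.6, 1.7, 3.5]
grip_width: 0.3
grip_force: 1.5
```

```bash
python3 -m handwheel '[[1,0,0,0.01,0],[1,0,0,0.01,0]]'; python3 -m handwheel '[[1,0,0,-0.3,0],[1,0,0,-0.7,0],[1,0,0,-0.7,0]]'; python3 -m handwheel '[[1,0.42,0.84,0,0],[1,0.42,0.84,0,0],[1,0.42,0.84,0,0]]'; python3 chk.py s3;python3 -m handwheel '[[1,0.42,0.84,0,0],[1,0.42,0.84,0,0],[1,0.42,0.84,0,0]]';python3 -m handwheel '[[1,0.42,0.84,0,0],[1,0.42,0.84,0,0],[1,0.42,0.84,0,0]]';python3 -m handwheel '[[1,0.42,0.84,0,0],[1,0.42,0.84,0,0],[1,0.42,0.84,0,0],[1,0.42,0.84,0,0]]';python3 to.py 544 27.5 75
```

```text
time: 9.7
position: [573.0, -273.1, 56.7]
tool_rot: [0.182, 0.983, -0.0, -0.0]
wrist_force: [-0.9, 0.5, 1.9]
grip_width: -0.1
grip_force: 0.5
time: 10.07
position: [574.6, -274.3, 115.7]
tool_rot: [0.182, 0.983, -0.001, 0.003]
wrist_force: [0.0, -0.1, 0.0]
grip_width: -0.3
grip_force: 0.0
time: 10.45
position: [565.8, -196.7, 112.3]
tool_rot: [0.181, 0.983, 0.0, -0.0]
wrist_force: [-0.4, -1.2, 0.5]
grip_width: 0.2
grip_force: 0.0
round cap z 56.5 57.9 plate [472.  230.4  46.4]
bar cap z 61.9 67.7 plate [565.6  28.2  45.9]
square cap z 56.9 59.2 plate [ 586.7 -266.    45.9]
time: 10.88
position: [558.6, -123.9, 112.8]
tool_rot: [0.182, 0.983, -0.0, 0.0]
wrist_force: [0.2, -1.1, -0.1]
grip_width: -0.2
grip_force: 0.0
time: 11.25
position: [551.4, -49.7, 112.9]
tool_rot: [0.182, 0.983, -0.0, 0.0]
wrist_force: [0.4, -0.6, -0.9]
grip_width: 0.1
grip_force: 0.0
time: 11.75
position: [544.2, 23.0, 113.0]
tool_rot: [0.184, 0.983, -0.001, 0.0]
wrist_force: [1.2, -0.6, -0.4]
grip_width: -0.2
grip_force: 0.0
[544.2  23.  113. ] [ 1.2 -0.6 -0.4] [0.024 0.052 0.475]
```

```bash
python3 -m handwheel '[[1,0.01,0.03,0.2,0],[1,0.01,0.03,0.35,0],[1,0.01,0.03,0.45,0],[1,0.01,0.03,0.47,0],[1,0.01,0.03,0.47,0]]'; python3 to.py 544 27.5 56.5
```

```text
time: 12.38
position: [544.1, 28.6, 75.3]
tool_rot: [0.182, 0.983, -0.0, -0.0]
wrist_force: [-0.1, 0.2, 0.5]
grip_width: 0.2
grip_force: 0.0
[544.1  28.6  75.3] [-0.1  0.2  0.5] [-0.004 -0.013  0.235]
```

```bash
python3 -m handwheel '[[1,0,-0.01,0.03,0],[1,0,-0.01,0.06,0],[1,0,-0.01,0.09,0],[1,0,-0.01,0.11,0],[1,0,-0.01,0.13,0],[1,0,-0.01,0.15,0],[1,0,-0.01,0.16,0]]';python3 -m handwheel '[[1,0,0,0.02,0],[1,0,0,0.03,0],[1,0,0,0.04,0]]'; python3 -m handwheel '[[1,0,0,0.01,0],[1,0,0,0.02,0],[1,0,0,0.03,0],[1,0,0,0.03,0]]'
```

```text
time: 13.25
position: [543.7, 27.9, 62.5]
tool_rot: [0.182, 0.983, 0.0, -0.0]
wrist_force: [-1.9, -0.4, 3.1]
grip_width: -0.2
grip_force: 1.5
time: 13.62
position: [543.7, 27.9, 59.2]
tool_rot: [0.182, 0.983, -0.0, -0.0]
wrist_force: [-0.6, -0.4, 3.1]
grip_width: -0.0
grip_force: 1.5
time: 14.12
position: [543.7, 27.9, 56.7]
tool_rot: [0.182, 0.983, -0.0, -0.0]
wrist_force: [-0.9, 1.3, 1.4]
grip_width: 0.4
grip_force: 0.6
```

```bash
python3 -m handwheel '[[1,0,0,-0.3,0],[1,0,0,-0.8,0],[1,0,0,-1,0],[1,0,0,-1,0]]'; python3 -m handwheel '[[1,0,0,-0.5,0],[1,0,0,-0.5,0],[1,0,0,-0.5,0]]'; python3 chk.py s4
```

```text
time: 14.62
position: [544.5, 27.9, 137.6]
tool_rot: [0.182, 0.983, 0.0, 0.001]
wrist_force: [0.2, 0.3, 0.5]
grip_width: 0.3
grip_force: 0.0
time: 15.0
position: [543.0, 27.9, 175.3]
tool_rot: [0.182, 0.983, -0.0, -0.001]
wrist_force: [-0.2, 0.1, -0.5]
grip_width: -0.0
grip_force: 0.0
round cap z 56.6 58.9 plate [472.4 230.2  46.2]
bar cap z 56.0 58.5 plate [559.7  27.9  46.2]
square cap z 56.9 58.8 plate [ 587.1 -266.6   46. ]
```

View pics/s4.png

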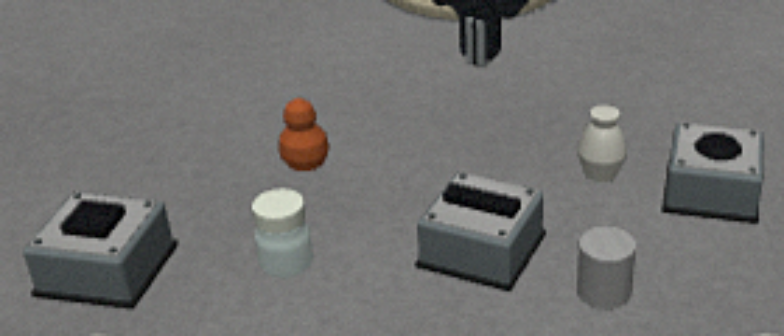

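All three caps are down, at about (93,219), (482,199) and (718,146). The boxes and bystanders are where they were, and the gripper is clear.

```bash
python3 -c "
from rig import ctrl
print(ctrl.hand_in())"
```

```text
the job is handed in; nothing more can be done
None
```

I pressed the round, square and bar switches in that order; the last camera check showed all three staying down (about 9–10 mm of the 12 mm travel) with nothing in view shifted, wrist readings while pressing stayed under about 5 N, and the job was handed in at about 15 s with the gripper clear.

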